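Pour instrument tubes into the grooved rack

TASK

Pick up the steel scoop by its handle and tip it to pour its three instrument tubes over the open edge of the rack, so that they roll along it and each settles right down in a groove of its own; help along any that stick on the way, and let none fall onto the counter. Then put the empty scoop back standing level in the middle of its green mat and leave the other things where they are.

Things in the scene. Friction and masses are not known exactly. Their poses are not given: they have to be found in the camera images.
- scoop: Steel scoop holding the tubes, 128 wide (y) x 83 long (x -40 to +42), walls 34 high, 2-3 thick; side walls stop 12 short of the nose. Origin: middle of its underside; x to the open pouring nose, y along the tubes, z up. The 3 mm floor rises 6 deg from back to nose, so tubes stay in while level. 200 to 310 g empty.
- scoop_handle (a point): Middle of the scoop's handle, 100 mm above the scoop's origin: an arched blue bar along y over the scoop's middle, 14 mm thick in x, 20 high, 128 long, free all round. Turns with the scoop.
- scoop_nose (a point): Middle of the scoop's pouring edge (the floor's upper side), 42 mm ahead of the origin and 11.4 mm above it; the underside is 3 mm lower.
- rack: Fixed blue and white tube rack, 148 wide (y), 128 long (x), nearly level: falls 1.5 deg along x. Origin: on the counter below the middle of its open entry edge; x from entry to end wall, y along the grooves, z up. Along x: 45 mm smooth white apron, then three grooves 22.5 wide, 19 deep with 5 mm lands between, then an end wall 24 mm above the lands.
- entry (a point): Middle of the rack's open entry edge, on the apron's surface, 44 mm above the counter. The rack's side walls (136 apart inside, 16 above the apron) begin 24 mm along x; before that the apron is open at the sides.
- groove1 (a point): Centre of a tube resting in the first groove after the apron (56 mm along the rack's x, 34 above the counter). A seated tube stands 1 mm proud of the lands; a following tube can roll over it but often stalls in the dip beside it (1 to 2 mm deep, 20 deg steep) and then needs a push of a few newtons along x. Pushed from above its centre it may wedge and jam.
- groove2 (a point): The same for the middle groove (83 mm along x, 33 mm high).
- groove3 (a point): The same for the last groove (111 mm along x, 32 mm high), beside the end wall.
- mat: Green mat, fixed, 160 by 180 mm, 4 mm thick, on which the scoop stands at the start. Origin: middle of its underside, z up.
- tube_red: Closed aluminium instrument tube with red ends, a plain round rod 20 mm in diameter and 120 mm long, 50 to 100 g; starts lying at the back of the scoop. Origin: its centre; y runs along it, x and z turn as it rolls. It rolls freely.
- tube_yellow: Closed aluminium instrument tube with yellow ends, a plain round rod 20 mm in diameter and 120 mm long, 50 to 100 g; starts lying in the middle of the scoop. Origin: its centre; y runs along it, x and z turn as it rolls. It rolls freely.
- tube_blue: Closed aluminium instrument tube with blue ends, a plain round rod 20 mm in diameter and 120 mm long, 50 to 100 g; starts lying nearest the nose. Origin: its centre; y runs along it, x and z turn as it rolls. It rolls freely.
- cast: Plaster dental cast, 62 by 66 by 27 mm; bystander, to be left alone. Origin: centre of its underside.
- cup: Blue ceramic cup, 72 mm wide, 85 mm high; bystander, to be left alone. Origin: centre of its underside.
- bottle: White bottle, 60 mm wide, 160 mm high; bystander, to be left alone. Origin: centre of its underside.
- jar: Amber jar, 64 mm wide, 75 mm high; bystander, to be left alone. Origin: centre of its underside.
- mouse: Grey computer mouse, 100 by 58 by 22 mm; bystander, to be left alone. Origin: centre of its underside.
- probe: Thin steel dental probe lying down, 155 mm long; bystander, to be left alone. Origin: centre of its underside.
Mind the look-alikes: they are no part of the job. What is shaped like the tube_blue but brown, pink or turquoise is not meant.

How it is judged:
On the way, in this order (a step that is already met when the one before it is completed fails the run):
1. the scoop is lifted with all three tubes in it (height (world z) of scoop above 0.04 m and distance between each of tube_red, tube_yellow, tube_blue and scoop below 0.05 m), for 0.2 s.
2. all three tubes have rolled from the tilted scoop onto the rack (angle between scoop's own z axis and vertical above 0.08 rad and x of tube_red in the frame of rack between 0.004 and 0.13 m and x of tube_yellow in the frame of rack between 0.004 and 0.13 m and x of tube_blue in the frame of rack between 0.004 and 0.13 m), for 0.05 s.
At the end, for the whole second after the job is handed in: Each of the three tubes lies at rest in a groove of its own (centre within 11.5 mm of that groove's point, parallel to it within 0.1 rad); the scoop stands at rest and level (within 0.08 rad) on the mat, its centre within 40 mm of the mat's (((distance between tube_red and groove1 below 0.0115 m and angle between the y axis of tube_red and the y axis of rack, either way round below 0.1 rad) or (distance between tube_red and groove2 below 0.0115 m and angle between the y axis of tube_red and the y axis of rack, either way round below 0.1 rad) or (distance between tube_red and groove3 below 0.0115 m and angle between the y axis of tube_red and the y axis of rack, either way round below 0.1 rad)) and ((distance between tube_yellow and groove1 below 0.0115 m and angle between the y axis of tube_yellow and the y axis of rack, either way round below 0.1 rad) or (distance between tube_yellow and groove2 below 0.0115 m and angle between the y axis of tube_yellow and the y axis of rack, either way round below 0.1 rad) or (distance between tube_yellow and groove3 below 0.0115 m and angle between the y axis of tube_yellow and the y axis of rack, either way round below 0.1 rad)) and ((distance between tube_blue and groove1 below 0.0115 m and angle between the y axis of tube_blue and the y axis of rack, either way round below 0.1 rad) or (distance between tube_blue and groove2 below 0.0115 m and angle between the y axis of tube_blue and the y axis of rack, either way round below 0.1 rad) or (distance between tube_blue and groove3 below 0.0115 m and angle between the y axis of tube_blue and the y axis of rack, either way round below 0.1 rad)) and linear speed of each of tube_red, tube_yellow, tube_blue, scoop below 0.02 m/s and horizontal distance between scoop and mat below 0.04 m and angle between scoop's own z axis and vertical below 0.08 rad and height (world z) of scoop below 0.012 m); the robot touches nothing.
It fails at once if a tube fell onto the counter (height (world z) of any of tube_red, tube_yellow, tube_blue below 0.0135 m).
It fails at once if a bystander was moved more than 20 mm (distance of any of cast, cup, bottle, jar, mouse, probe from where it was at the start of the episode above 0.02 m).
It also fails if it takes over 51 s, if anything falls off the work surface, if the arm or the gripper's body presses on something with over 40 N, if the wrist force passes 120 N, or if a joint passes its speed limit or range.

ROBOT

A 6-joint arm with a two-finger parallel gripper is mounted at the origin on the work surface. World frame = base frame: x ahead of the robot, y to its left, z up, the work surface at z = 0. Lengths are in m, angles in rad, forces in N, time in s.
With the tool pointing down it reaches from about 0.3 to 0.875 m from the base axis. Payload 4.2 kg.
Tool frame: the origin (TCP) lies midway between the tips of the shut fingers; the grasp point (between the pads) lies 19 mm behind it; z points along the fingers, y is the line along which they close (so a half turn about z gives the same grasp; the last joint's range is limited). The gripper opens to 85 mm and grips with 20 to 120 N. Pads are 22 mm wide; open, the fingers measure 114 mm over their backs; the gripper's body (76 mm by 85 mm) begins 54 mm behind the grasp point. The pads swing forward as they close: fully open they stand 13 mm farther back than shut.
Start: joints at [1.266, 0.32, 1.565, -0, 1.257, -0.02], TCP at [0.162, 0.552, 0.231] pointing down, gripper open.
Joint ranges: [-3.11, 3.11], [-0.84, 2.01], [0.21, 2.61], [-1.34, 4.49], [0.05, 2.63], [-2.56, 2.56]. Speed limits (rad/s): [2.57, 2.57, 3.14, 3.14, 3.14, 3.14].

INTERFACE

Orientations are given as a rotation vector (axis times angle).
In Python, from plant import arm, viewer, job gives the robot as it stands.
- The arm moves only by the tool jog_arm, never from a script. Its argument "rows" is a list of rows, each a list of 7 numbers: the shift along the tool's x, y, z in mm, then the turn, a rotation vector about the tool's x, y, z in degrees, then the closure, from -1 (fully open) to 1 (shut). A call has 1 to 20 rows; each row is the pose to reach, as a shift and turn from the pose commanded when the call began, along the tool's axes at that moment; what a row does not reach only later rows make up. A row lasts 1/8 s, in which the tool goes at most 62.5 mm and 10.7 degrees, less where a joint would pass 70% of its speed; a pose out of reach is approached as far as the arm can. A call with a gripper value outside its range is refused whole. The fingers move at their own pace and stop on an object; "force" is the grip in N (left out, the last holds). Time passes only in rows, so rows that repeat a pose let the fingers close. It gives the time, the measured TCP pose, the force, the opening and the grip force at its end, in the units of the state.
- arm.observe(): the state, without advancing time (a new reading comes with each control period).
- viewer.capture(name): name is "side" or "top"; returns a dict with "frame" (384x512x3 uint8, red, green, blue), "range_z" (384x512 float32, m along the optical axis (not along the pixel's ray), 0 where there is no reading), "fovy" (degrees; the focal length in pixels is half the picture's height over the tangent of half this angle, whatever the lens; pixels are square), "cx", "cy" (the principal point, pixels), "world_to_cam" (4x4, takes a point from world to camera coordinates). Camera axes: x right, y down, z forward; pixel columns grow to the right and rows downward; lengths in m; the calibration is good to about 2 mm. A picture is of the moment at which its call begins.
- job.close_job(): hands the job in; it is judged then, once.
Trained networks look in the newest picture that a camera, given by its name, has taken for a name from the list of things; names that differ only in an ending like _2 or _b are one class to them, and where a whole thing is asked for, a point or a joint stands for the part that bears it (a point fixed in the world has none). Each returns a list of dicts, best first, with "p" (0 to 1); they miss things now and then, are a little off and sometimes report something else, mostly with a low value. They report only what shows in the picture. A call takes as long as a camera call. They do not tell look-alikes from the thing itself.
- viewer.silhouettes(camera, name): "region" (384x512 bool, what is visible of it) and "box" ([centre column, centre row, width, height] in pixels, round what is visible of it).
The state is a dict: "time_s": time; "q": joint angles; "qd": joint speeds; "joint_efforts": joint torques, N m; "ee_pos": TCP position; "eef_rot": TCP orientation; "wrist_force": force on the tool from outside, world axes, zero at the start; "torque": the same for the moment, N m; "grip_width": opening from 0.0 (shut) to 1.0 (fully open); "grip_force": force on a finger pad.
Only numpy, scipy, OpenCV 4.12 (cv2) and the standard library are available. Lean on these libraries where they do the work, as an engineer would, in place of code of your own. Each camera call takes 0.05 s, during which the arm holds its last target. There are 200 camera calls.

## Working session

There is one attempt and no reset: what is moved stays moved. The work goes in short steps, Python scripts to look and compute and a tool call to move; the robot and the scene stay as the last step left them, time stands still between calls to the robot, and variables do not carry over. Pictures are saved under pics/ and viewed, at most 10 in all, crops included, and the job is handed in when it is done.

Besides the shell and the picture viewer there is one more tool, called as a command line: name --pt "numbers of a row" for each row, then --argument value for the rest. jog_arm: Moves the arm, as the interface text tells. Its arguments: {"type":"object","properties":{"rows":{"type":"array"},"force":{"type":"number"}},"required":["rows"]}

```bash
mkdir -p pics
cat > h.py <<'E'
import numpy as np, cv2
from plant import arm, viewer, job
def cap(n):
    c=viewer.capture(n); H=c["frame"].shape[0]; f=H/2/np.tan(np.radians(c["fovy"])/2)
    z=c["range_z"]; v,u=np.mgrid[0:z.shape[0],0:z.shape[1]]
    P=np.stack([(u-c["cx"])/f*z,(v-c["cy"])/f*z,z,np.ones_like(z)],-1)
    W=(P@np.linalg.inv(c["world_to_cam"]).T)[...,:3]; W[z==0]=np.nan
    return c["frame"],W
def save(n,im,s=1.5):
    cv2.imwrite("pics/"+n,cv2.resize(im[...,::-1],None,fx=s,fy=s,interpolation=cv2.INTER_CUBIC))
E
python3 - <<'E'
from h import *
ims=[]
print(arm.observe())
for n in ("top","side"):
    F,W=cap(n); save(n+"0.png",F); np.savez(n+"0.npz",F=F,W=W)
    for t in ("scoop","scoop_handle","rack","mat","tube_red","tube_yellow","tube_blue"):
        for d in viewer.silhouettes(n,t)[:3]:
            r=d["region"]; p=W[r]; print(n,t,round(d["p"],2),np.round(d["box"]),np.round(np.nanmedian(p,0),3),np.round(np.nanpercentile(p,2,axis=0),3),np.round(np.nanpercentile(p,98,axis=0),3))
E
```

```text
{'time_s': 0.0, 'q': array([ 1.26602333e+00,  3.20315807e-01,  1.56568010e+00, -5.89981928e-06,
        1.25741185e+00, -1.99957239e-02]), 'qd': array([ 0.0011612 ,  0.00154318, -0.00092277, -0.00066438, -0.00058723,
       -0.00029372]), 'joint_efforts': array([-2.49018922e-03, -4.15524888e+01, -2.34160012e+01, -4.88822661e-05,
        8.19083943e-03,  3.32218485e-05]), 'ee_pos': array([0.16139699, 0.55138326, 0.23046812]), 'eef_rot': array([-4.45773189e-01, -3.10951344e+00,  2.81481584e-03]), 'wrist_force': array([ 0.59383144,  0.35720786, -0.24378471]), 'torque': array([ 0.00832072, -0.02305562, -0.04487917]), 'grip_force': 0.0, 'grip_width': 0.997234298218265}
top scoop 0.72 [344. 155.  34.  52.] [ 0.573 -0.285  0.03 ] [ 0.506 -0.337  0.004] [ 0.636 -0.242  0.118]
top scoop_handle 0.86 [346. 156.  35.  57.] [ 0.57  -0.28   0.035] [ 0.505 -0.333  0.009] [ 0.636 -0.242  0.118]
top rack 0.7 [221. 179.  52.  55.] [0.513 0.075 0.041] [0.439 0.01  0.018] [0.582 0.138 0.065]
top mat 0.8 [346. 163.  55.  63.] [ 0.544 -0.278  0.005] [ 0.474 -0.371  0.   ] [ 0.653 -0.211  0.01 ]
top tube_r
[... 1005 characters left out ...]
.375 -0.   ] [ 0.649 -0.211  0.008]
side tube_red 0.6 [303. 302.  47.   6.] [ 0.563 -0.313  0.028] [ 0.515 -0.326  0.022] [ 0.621 -0.301  0.039]
side tube_red 0.45 [357. 217.  30.  37.] [ 0.777 -0.098  0.058] [ 0.745 -0.123  0.004] [ 0.811 -0.057  0.087]
side tube_yellow 0.85 [306. 295.  50.   8.] [ 0.572 -0.299  0.029] [ 0.515 -0.311  0.021] [ 0.625 -0.285  0.033]
side tube_blue 0.86 [305. 288.  50.  10.] [ 0.573 -0.278  0.031] [ 0.52  -0.291  0.025] [ 0.625 -0.267  0.035]
side tube_blue 0.71 [220. 298.  46.  30.] [ 0.376 -0.249  0.018] [ 0.328 -0.287  0.   ] [ 0.418 -0.207  0.022]
side tube_blue 0.69 [146. 336.  30.  50.] [ 0.187 -0.311  0.017] [ 0.155 -0.359  0.004] [ 0.22  -0.259  0.022]
```

View pics/top0.png

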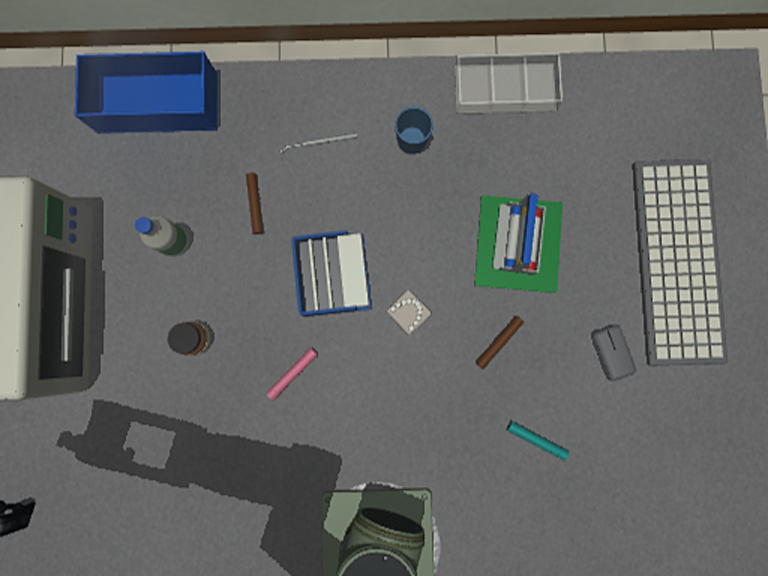

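Run:
```python
from h import *
t=np.load("top0.npz");s=np.load("side0.npz")
a=cv2.resize(t["F"][115:235,180:400],None,fx=3.6,fy=3.6,interpolation=cv2.INTER_CUBIC)[:430,:800]
save("crop0.png",a,1)
P=np.concatenate([t["W"].reshape(-1,3),s["W"].reshape(-1,3)]);C=np.concatenate([t["F"].reshape(-1,3),s["F"].reshape(-1,3)])
def box(m,n):
    r=cv2.minAreaRect(P[m][:,:2].astype(np.float32)*1000); print(n,m.sum(),r, cv2.boxPoints(r).round().tolist())
x,y,z=P.T; 
ins=(x>.47)&(x<.67)&(y>-.39)&(y<-.2)
box(ins&(z>.085)&(z<.125),"handle"); print(np.nanmax(z[ins]))
box(ins&(z>.02)&(z<.06),"scoopbody")
box(ins&(z>.0355)&(z<.045),"rim")
hi=C.astype(int); box(ins&(z>.001)&(z<.008)&(hi[:,1]>hi[:,0]+25)&(hi[:,1]>hi[:,2]+10),"mat")
rk=(x>.41)&(x<.61)&(y>-.02)&(y<.17)
box(rk&(z>.022)&(z<.08),"rack"); box(rk&(z>.056)&(z<.08),"rack high");box(rk&(z>.0622)&(z<.08),"rack higher")
# height map of rack in top
for zz in range(20,72,4): print(zz,(rk&(z*1000>zz)&(z*1000<zz+4)).sum(),end="; ")
m=rk&(z>.015)
H=np.full((17,17),np.nan)
for i in range(17):
    for j in range(17):
        k=m&(abs(x-(.43+.01*i))<.005)&(abs(y-(-.005+.01*j))<.005)
        if k.sum(): H[i,j]=np.median(z[k])*1000
print(np.round(H))
```

```text
handle 850 ((571.3369750976562, -287.81103515625), (20.91178321838379, 128.6254119873047), 80.62548828125) [[506.0, -288.0], [633.0, -309.0], [636.0, -288.0], [510.0, -267.0]]
0.12126708624902105
scoopbody 2058 ((570.9014892578125, -288.6278076171875), (85.27879333496094, 129.77931213378906), 79.55146789550781) [[499.0, -319.0], [627.0, -342.0], [642.0, -258.0], [515.0, -235.0]]
rim 252 ((570.6043090820312, -294.3879089355469), (75.13623046875, 129.38795471191406), 81.28162384033203) [[501.0, -322.0], [629.0, -341.0], [640.0, -267.0], [512.0, -247.0]]
mat 3577 ((563.3734130859375, -291.1595458984375), (162.89959716796875, 181.5465850830078), 83.02691650390625) [[463.0, -361.0], [644.0, -383.0], [663.0, -221.0], [483.0, -199.0]]
rack 4406 ((511.2989501953125, 74.8330307006836), (149.5700225830078, 136.92327880859375), 4.744431018829346) [[431.0, 137.0], [442.0, 0.0], [591.0, 13.0], [580.0, 149.0]]
rack high 577 ((510.3222961425781, 87.15625), (149.27867126464844, 112.3504867553711), 4.873410224914551) [[431.0, 137.0], [441.0, 25.0], [589.0, 38.0], [580.0, 149.0]]
rack higher 228 ((509
[... 765 characters left out ...]
43. 45. 45. 45. 31. 26. 30. 29. 24. 36. 25. 24. 48. nan nan]
 [nan 35. 44. 45. 44. 44. 43. 26. 31. 25. 24. 33. 24. 23. 48. nan nan]
 [nan 20. 42. 46. 44. 44. 43. 26. 31. 37. 24. 35. 24. 24. 47. 63. nan]
 [nan 18. 40. 45. 44. 43. 43. 24. 28. 31. 24. 33. 26. 23. 45. 54. nan]
 [nan 18. 39. 45. 44. 44. 44. 26. 27. 35. 24. 28. 33. 24. 46. 64. nan]
 [nan 17. 40. 45. 45. 43. 43. 27. 26. 34. 25. 26. 38. 24. 46. 62. nan]
 [nan 19. 36. 46. 44. 44. 44. 25. 24. 36. 25. 25. 38. 24. 42. 65. nan]
 [nan 16. 31. 46. 45. 44. 45. 26. 25. 37. 24. 24. 38. 24. 45. 63. nan]
 [nan nan 35. 45. 46. 47. 48. 49. 44. 49. 57. 49. 56. 55. 57. 59. nan]
 [nan nan 18. 18. 60. 55. 59. 59. 57. nan nan nan nan nan nan nan nan]]
```

View pics/crop0.png

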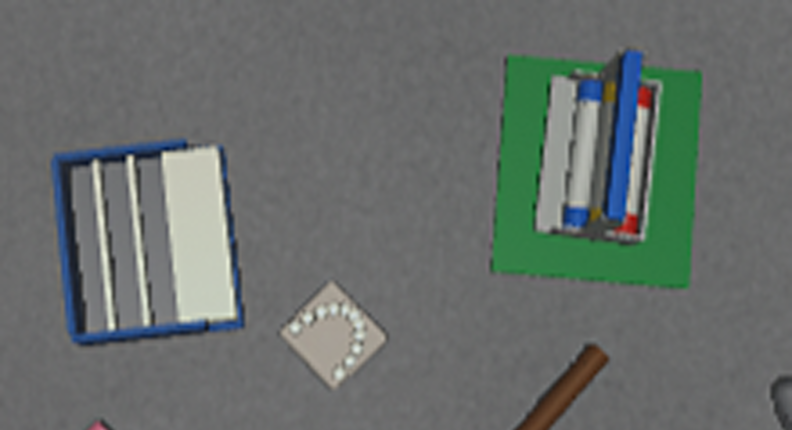

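Run:
```python
from h import *
t=np.load("top0.npz");s=np.load("side0.npz")
from scipy.optimize import minimize
from scipy.spatial.transform import Rotation as R
print(R.from_rotvec(arm.observe()["eef_rot"]).as_matrix().round(3))
th=np.radians(94.7); ex=np.array([np.cos(th),np.sin(th)])
for n,d in (("top",t),("side",s)):
    W=d["W"].reshape(-1,3); F=d["F"].reshape(-1,3).astype(int)
    # white apron top: bright, z 40..50
    m=(F.min(1)>140)&(W[:,2]>.04)&(W[:,2]<.05)&(W[:,0]>.42)&(W[:,0]<.6)&(W[:,1]>-.02)&(W[:,1]<.075)
    p=W[m][:,:2]; print(n,m.sum(),cv2.minAreaRect(p.astype(np.float32)*1000), np.percentile(p@ex,[0,2,50,98,100]).round(4), (W[m][:,2]).mean())
    a=(W[:,2]>.095)&(W[:,2]<.125)&(abs(W[:,0]-.57)<.08)&(abs(W[:,1]+.29)<.06)
    q=W[a]; q0=q[:,:2].mean(0); u,sv,vt=np.linalg.svd(q[:,:2]-q0); print(n,"handle",q0.round(4),vt[0].round(3),cv2.minAreaRect(q[:,:2].astype(np.float32)*1000),np.percentile(q[:,2],[5,50,95]).round(4))
    hg=(F[:,2]>F[:,0]+50)&(abs(W[:,0]-.57)<.08)&(abs(W[:,1]+.29)<.06)&(W[:,2]>.04)
    print("blue z>.04",hg.sum(),W[hg].mean(0).round(4))
```

```text
[[-0.96   0.281  0.   ]
 [ 0.281  0.96   0.   ]
 [-0.     0.    -1.   ]]
top 738 ((515.082275390625, 40.19050216674805), (67.23748779296875, 134.01031494140625), 88.69091796875) [-0.0314 -0.0305 -0.0092  0.0123  0.0365] 0.04479386470829818
top handle [ 0.569  -0.2854] [-0.988  0.156] ((571.300048828125, -286.2974548339844), (20.285396575927734, 128.072021484375), 81.6808853149414) [0.1002 0.114  0.1179]
blue z>.04 239 [ 0.5695 -0.2869  0.1149]
side 523 ((514.8446655273438, 40.247222900390625), (69.39837646484375, 135.24588012695312), 89.97454071044922) [-0.0344 -0.0317 -0.0102  0.0146  0.0379] 0.044173530495516734
side handle [ 0.5703 -0.2906] [-0.987  0.161] ((571.3008422851562, -288.33050537109375), (19.55198860168457, 128.54898071289062), 80.77406311035156) [0.0975 0.1119 0.1163]
blue z>.04 498 [ 0.57   -0.2905  0.1095]
```

```bash
cat >> h.py <<'E'
from scipy.spatial.transform import Rotation as R
ENTRY=np.array([.5164,.0109,.044]); RY=np.radians(94.7)
def tool(hp,yaw,tilt):
    "TCP pose for handle point hp, scoop yaw, nose-down tilt (deg)"
    S=R.from_euler("z",yaw)*R.from_euler("y",tilt,degrees=True); M=S.as_matrix()
    return hp-.019*M[:,2], R.from_matrix(np.c_[M[:,1],M[:,0],-M[:,2]])
def nose(xr,clear,tilt,yaw=RY,lat=0.):
    "TCP pose with underside of the nose at rack x=xr (m), clear above the apron"
    M=(R.from_euler("z",yaw)*R.from_euler("y",tilt,degrees=True)).as_matrix()
    c,s=np.cos(RY),np.sin(RY)
    n=ENTRY+np.array([c*xr-s*lat,s*xr+c*lat,clear-np.sin(np.radians(1.5))*xr])
    return tool(n+M@(np.array([0,0,.1])-np.array([.042,0,.0084])),yaw,tilt)
def rows(*ts):
    o=arm.observe(); r0=R.from_rotvec(o["eef_rot"]); p0=o["ee_pos"]
    print(o["time_s"],p0.round(4),o["wrist_force"].round(1),o["grip_width"].round(3),o["q"].round(2))
    for p,r in ts: print((r0.inv().apply(p-p0)*1000).round(1).tolist(),np.degrees((r0.inv()*r).as_rotvec()).round(2).tolist())
E
python3 - <<'E'
from h import *
y=np.radians(80.8);h=np.array([.571,-.2875,.104])
rows(tool(h+[0,0,.07],y,0),tool(h,y,0))
E
```

```text
Traceback (most recent call last):
  File "h.py", line 25, in rows
    print(o["time_s"],p0.round(4),o["wrist_force"].round(1),o["grip_width"].round(3),o["q"].round(2))
                                                            ^^^^^^^^^^^^^^^^^^^^^
AttributeError: 'float' object has no attribute 'round'
```

```bash
sed -i 's/o\["grip_width"\].round(3)/round(o["grip_width"],3)/' h.py
python3 - <<'E'
from h import *
y=np.radians(80.8);h=np.array([.571,-.2875,.104])
rows(tool(h+[0,0,.07],y,0),tool(h,y,0))
E
```

```text
0.8 [0.1616 0.5518 0.2314] [-0.5  0.2  0.2] 1.0 [ 1.27  0.32  1.56  0.    1.26 -0.02]
[-628.8, -690.5, 76.3] [0.01, 0.0, -7.12]
[-628.8, -690.5, 146.3] [0.01, 0.0, -7.12]
```

jog_arm --pt "-160 -175 0 0 0 -2 -1" --pt "-320 -350 0 0 0 -4 -1" --pt "-480 -520 10 0 0 -5 -1" --pt "-629 -690 40 0 0 -7.1 -1" --pt "-629 -690 60 0 0 -7.1 -1" --pt "-629 -690 76 0 0 -7.1 -1" --pt "-629 -690 76 0 0 -7.1 -1" --pt "-629 -690 76 0 0 -7.1 -1" --pt "-629 -690 76 0 0 -7.1 -1" --pt "-629 -690 76 0 0 -7.1 -1" --pt "-629 -690 76 0 0 -7.1 -1" --pt "-629 -690 76 0 0 -7.1 -1" --pt "-629 -690 76 0 0 -7.1 -1" --pt "-629 -690 76 0 0 -7.1 -1" --pt "-629 -690 76 0 0 -7.1 -1" --pt "-629 -690 76 0 0 -7.1 -1" --pt "-629 -690 76 0 0 -7.1 -1" --force 60

```text
time_s: 2.92
ee_pos: [0.5709, -0.2868, 0.1548]
eef_rot: [-0.253, -3.13, -0.002]
wrist_force: [1.9, -0.1, -0.3]
grip_width: 0.998
grip_force: 0.0
```

Run:
```python
from h import *
y=np.radians(80.8);h=np.array([.571,-.2875,.104])
rows(tool(h,y,0))
F,W=cap("side"); save("side1.png",F[200:384,180:430],3)
```

```text
2.925 [ 0.5709 -0.2868  0.1548] [ 1.9 -0.1 -0.3] 0.998 [-0.48  0.47  1.52  0.    1.15 -1.89]
[-0.3, -0.8, 69.8] [0.05, -0.08, -0.05]
```

View pics/side1.png

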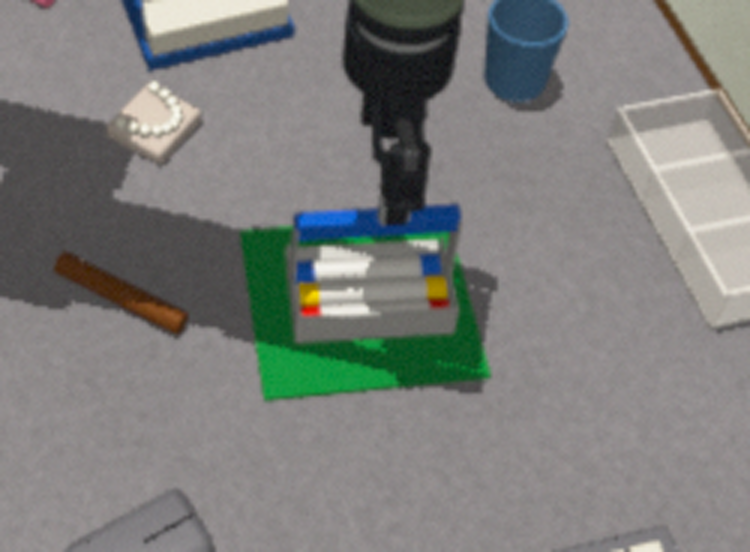

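The gripper (crop px 400,190) stands over the blue handle (px 380,222). The blue, yellow and red tubes lie in the scoop below it. The look-alikes (brown 120,290 here; pink and turquoise elsewhere) lie loose on the counter. Descending.

jog_arm --pt "0 -0.5 35 0 0 0 -1" --pt "0 -0.5 68 0 0 0 -1" --pt "0 -0.5 68 0 0 0 -1" --pt "0 -0.5 68 0 0 0 1" --pt "0 -0.5 68 0 0 0 1" --pt "0 -0.5 68 0 0 0 1" --pt "0 -0.5 68 0 0 0 1" --pt "0 -0.5 68 0 0 0 1" --pt "0 -0.5 68 0 0 0 1" --pt "0 -0.5 68 0 0 0 1" --pt "0 -0.5 68 0 0 0 1" --force 80

```text
time_s: 4.35
ee_pos: [0.5716, -0.2877, 0.0881]
eef_rot: [0.253, 3.13, -0.0]
wrist_force: [-1.6, 1.1, 5.1]
grip_width: 0.146
grip_force: 79.3
```

jog_arm --pt "0 0 -4 0 0 0 1" --pt "0 0 -12 0 0 0 1" --pt "0 0 -24 0 0 0 1" --pt "0 0 -38 0 0 0 1" --pt "0 0 -52 0 0 0 1" --pt "0 0 -64 0 0 0 1" --pt "0 0 -70 0 0 0 1" --pt "0 0 -70 0 0 0 1" --pt "0 0 -70 0 0 0 1" --pt "0 0 -70 0 0 0 1"

```text
time_s: 5.6
ee_pos: [0.571, -0.2874, 0.1566]
eef_rot: [-0.252, -3.13, -0.001]
wrist_force: [-0.3, 0.6, -5.4]
grip_width: 0.144
grip_force: 78.0
```

```bash
sed -i 's/hp-.019\*M/hp-.016*M/' h.py
python3 - <<'E'
from h import *
rows(nose(-.015,.03,0),nose(.012,.012,0),nose(.012,.003,10))
F,W=cap("side"); save("side2.png",F[180:364,180:430],3)
x,y,z=W.reshape(-1,3).T; a=(abs(x-.57)<.08)&(abs(y+.29)<.07)&(z>.06)&(z<.125)
r=cv2.minAreaRect(W.reshape(-1,3)[a][:,:2].astype(np.float32)*1000);print(r, np.percentile(z[a],[1,50]))
for t in ("tube_red","tube_yellow","tube_blue"):
    d=viewer.silhouettes("side",t)[:1]
    for k in d: print(t,k["p"],np.nanmedian(W[k["region"]],0).round(3))
E
```

```text
5.6 [ 0.571  -0.2874  0.1566] [-0.3  0.6 -5.4] 0.144 [-0.48  0.47  1.52  0.    1.15 -1.89]
[87.9, 230.4, 6.8] [0.04, -0.07, -13.92]
[94.4, 256.6, 25.6] [0.04, -0.07, -13.92]
[97.7, 270.0, 28.4] [9.99, -1.28, -13.88]
((570.9080810546875, -286.93341064453125), (88.79635620117188, 128.63771057128906), 80.22880554199219) [0.07333128 0.09607031]
tube_red 0.73 [ 0.56 -0.3   0.1 ]
tube_yellow 0.77 [ 0.568 -0.298  0.097]
tube_blue 0.87 [ 0.186 -0.311  0.017]
```

View pics/side2.png

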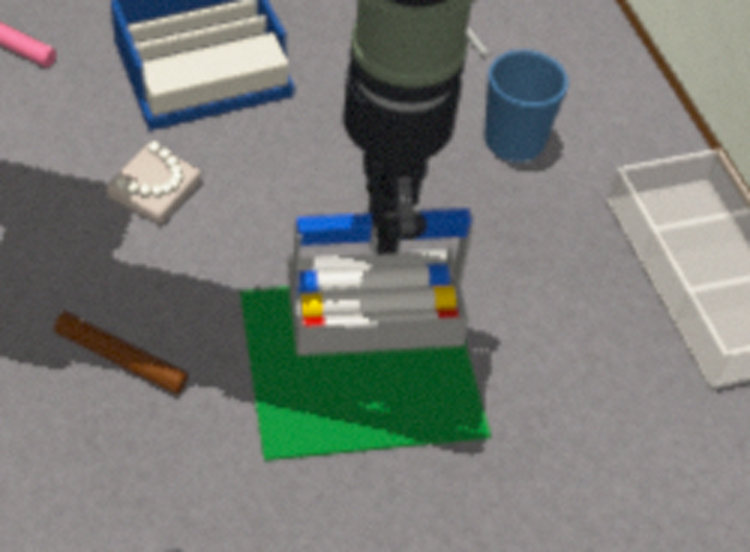

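Scoop lifted level with all three tubes in it (crop px 380,290). I'll carry it to just short of the rack, accelerating smoothly.

jog_arm --pt "1 3 0 0 0 -0.2 1" --pt "4 11 0 0 0 -0.7 1" --pt "10 25 0 0 0 -1.5 1" --pt "17 43 0 0 0 -2.6 1" --pt "25 65 0 0 0 -3.9 1" --pt "34 90 0 0 0 -5.4 1" --pt "44 115 0 0 0 -7 1" --pt "54 140 1 0 0 -8.5 1" --pt "63 165 2 0 0 -10 1" --pt "71 187 3 0 0 -11.3 1" --pt "78 205 4 0 0 -12.4 1" --pt "84 219 5 0 0 -13.2 1" --pt "87 227 6 0 0 -13.7 1" --pt "88 230 7 0 0 -13.9 1" --pt "88 230 7 0 0 -13.9 1" --pt "88 230 7 0 0 -13.9 1"

```text
time_s: 7.8
ee_pos: [0.5215, -0.047, 0.1503]
eef_rot: [-0.127, 3.139, -0.0]
wrist_force: [1.0, -0.5, -5.2]
grip_width: 0.145
grip_force: 78.1
```

Run:
```python
from h import *
rows(nose(.012,.012,0),*[nose(.012,.003,t) for t in (0,4,8,12,16,20)])
F,W=cap("side"); F2,W2=cap("top")
save("both3.png",np.vstack([cv2.resize(F[130:290,180:350],None,fx=2.5,fy=2.5),cv2.resize(F2[120:200,170:340],None,fx=2.5,fy=2.5)]),1)
P=np.concatenate([W.reshape(-1,3),W2.reshape(-1,3)]);C=np.concatenate([F.reshape(-1,3),F2.reshape(-1,3)]).astype(int)
x,y,z=P.T; a=(abs(x-.52)<.1)&(y>-.15)&(y<.01)&(z>.155)&(z<.19)&(C[:,2]>C[:,0]+40)
r=cv2.minAreaRect(P[a][:,:2].astype(np.float32)*1000);print("handle",r)
a=(abs(x-.52)<.1)&(y>-.15)&(y<.01)&(z>.068)&(z<.12)
r=cv2.minAreaRect(P[a][:,:2].astype(np.float32)*1000);print("body",r,cv2.boxPoints(r).round())
```

```text
7.8 [ 0.5215 -0.047   0.1503] [ 1.  -0.5 -5.2] 0.145 [-0.11  0.31  1.8  -0.    1.03 -1.76]
[0.4, 28.1, 19.0] [-0.01, 0.01, -0.05]
[0.4, 28.1, 28.0] [-0.01, 0.01, -0.05]
[0.4, 33.5, 25.3] [3.99, 0.01, -0.05]
[0.4, 39.0, 22.9] [7.99, 0.01, -0.05]
[0.4, 44.7, 20.9] [11.99, 0.01, -0.05]
[0.4, 50.5, 19.4] [15.99, 0.01, -0.05]
[0.4, 56.5, 18.2] [19.99, 0.0, -0.05]
handle ((520.1547241210938, -50.30281066894531), (126.02175903320312, 19.72673797607422), 4.24832820892334)
body ((521.7349243164062, -46.85569763183594), (130.42662048339844, 89.23802185058594), 4.3038225173950195) [[453.  -7.]
 [460. -96.]
 [590. -86.]
 [583.   3.]]
```

View pics/both3.png

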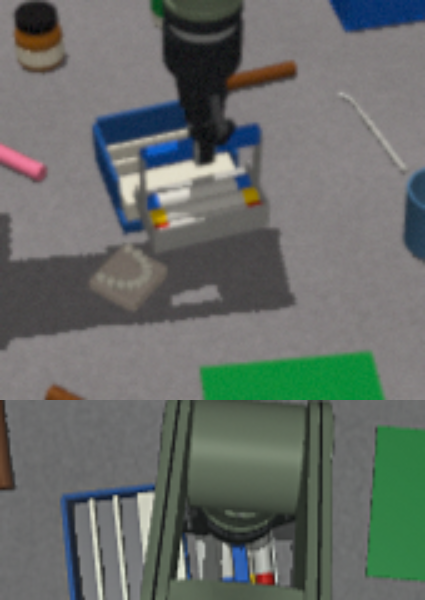

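jog_arm --pt "0 2 0 0 0 0 1" --pt "0 7 1 0 0 0 1" --pt "0 14 4 0 0 0 1" --pt "0 21 9 0 0 0 1" --pt "0 26 15 0 0 0 1" --pt "0 28 21 0 0 0 1" --pt "0 28 25 0 0 0 1" --pt "0 28 27 0 0 0 1" --pt "0 28 27 0 0 0 1" --pt "0 28 27 0 0 0 1"

```text
time_s: 9.15
ee_pos: [0.5193, -0.0192, 0.1232]
eef_rot: [-0.129, 3.138, -0.002]
wrist_force: [1.1, -3.0, -4.0]
grip_width: 0.148
grip_force: 78.6
```

Run:
```python
from h import *
rows(*[nose(.012,.004,t) for t in range(0,20,2)])
```

```text
9.15 [ 0.5193 -0.0192  0.1232] [ 1.1 -3.  -4. ] 0.148 [-0.06  0.33  1.85 -0.    0.96 -1.71]
[0.4, 0.2, -0.1] [-0.07, 0.03, 0.01]
[0.4, 2.9, -1.6] [1.93, 0.03, 0.01]
[0.4, 5.6, -2.9] [3.93, 0.03, 0.01]
[0.4, 8.3, -4.1] [5.93, 0.03, 0.01]
[0.4, 11.1, -5.3] [7.93, 0.03, 0.01]
[0.4, 13.9, -6.3] [9.93, 0.03, 0.01]
[0.4, 16.8, -7.2] [11.93, 0.04, 0.01]
[0.4, 19.7, -8.1] [13.93, 0.04, 0.01]
[0.4, 22.6, -8.8] [15.93, 0.04, 0.01]
[0.4, 25.6, -9.4] [17.93, 0.04, 0.01]
```

jog_arm --pt "0 -2 -2 0 0 0 1" --pt "0 -5 -2 0 0 0 1" --pt "0 -5 -1 0 0 0 1" --pt "0 -5 0 0 0 0 1" --pt "0 -5 0 0 0 0 1"

```text
time_s: 9.78
ee_pos: [0.5192, -0.0234, 0.1231]
eef_rot: [0.128, -3.138, -0.0]
wrist_force: [0.1, 0.2, -5.0]
grip_width: 0.144
grip_force: 78.4
```

Run:
```python
from h import *
rows(*[nose(.007,.004,t) for t in range(0,20,2)])
```

```text
9.775 [ 0.5192 -0.0234  0.1231] [ 0.1  0.2 -5. ] 0.144 [-0.07  0.33  1.85  0.    0.96 -1.72]
[-0.0, -0.6, -0.3] [0.02, -0.03, -0.02]
[-0.0, 2.1, -1.7] [2.02, -0.03, -0.02]
[-0.0, 4.8, -3.1] [4.02, -0.03, -0.02]
[-0.0, 7.6, -4.3] [6.02, -0.03, -0.02]
[-0.0, 10.3, -5.4] [8.02, -0.03, -0.02]
[0.0, 13.2, -6.5] [10.02, -0.03, -0.01]
[0.0, 16.1, -7.4] [12.02, -0.03, -0.01]
[0.0, 19.0, -8.2] [14.02, -0.03, -0.01]
[0.0, 21.9, -9.0] [16.02, -0.03, -0.01]
[0.0, 24.8, -9.6] [18.02, -0.03, -0.01]
```

jog_arm --pt "0 2 -2 2 0 0 1" --pt "0 5 -3 4 0 0 1" --pt "0 7.5 -4.5 6 0 0 1" --pt "0 10 -5.5 8 0 0 1" --pt "0 13 -6.5 10 0 0 1" --pt "0 16 -7.5 12 0 0 1" --pt "0 19 -8 14 0 0 1" --pt "0 22 -9 16 0 0 1" --pt "0 25 -9.5 18 0 0 1" --pt "0 25 -9.5 18 0 0 1" --pt "0 25 -9.5 18 0 0 1" --pt "0 25 -9.5 18 0 0 1" --pt "0 25 -9.5 18 0 0 1" --pt "0 25 -9.5 18 0 0 1"

```text
time_s: 11.52
ee_pos: [0.5174, 0.0012, 0.1329]
eef_rot: [-0.126, 3.088, -0.489]
wrist_force: [0.9, 0.5, -3.4]
grip_width: 0.143
grip_force: 78.8
```

```bash
cat > look.py <<'E'
from h import *
import sys
rows()
F,W=cap("side"); F2,W2=cap("top")
save(sys.argv[1],np.hstack([cv2.resize(F[130:270,180:330],None,fx=2.6,fy=2.6),cv2.resize(F2[130:270,170:320],None,fx=2.6,fy=2.6)]),1)
for n,Q in (("side",W),("top",W2)):
    for t in ("tube_red","tube_yellow","tube_blue"):
        for k in viewer.silhouettes(n,t)[:3]:
            m=np.nanmedian(Q[k["region"]],0)
            if m[1]>-.12 and m[1]<.15 and .4<m[0]<.6:
                d=m-ENTRY; print(n,t,round(k["p"],2),np.round(k["box"]),m.round(3),"rack x",round(d[0]*np.cos(RY)+d[1]*np.sin(RY),3))
E
python3 look.py pour.png
```

```text
11.525 [0.5174 0.0012 0.1329] [ 0.9  0.5 -3.4] 0.143 [ 0.17  0.34  1.86 -0.37  1.01 -1.27]
side tube_red 0.59 [249. 196.  40.  13.] [0.514 0.037 0.06 ] rack x 0.026
side tube_yellow 0.63 [250. 191.  43.   9.] [0.518 0.059 0.062] rack x 0.048
top tube_red 0.69 [255. 173.  33.  56.] [ 0.506 -0.027  0.067] rack x -0.037
top tube_red 0.49 [234. 191.   7.  17.] [0.48  0.035 0.064] rack x 0.027
top tube_red 0.32 [272. 208.  28.  28.] [ 0.434 -0.072  0.02 ] rack x -0.076
```

View pics/pour.png

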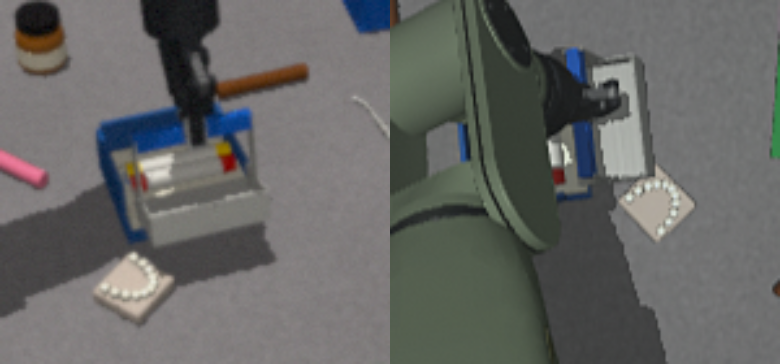

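Scoop is empty: red (side px 249,196) lies on the apron and yellow (250,191) has stalled over groove 1, with blue presumably seated below. I'll withdraw and return the scoop first, then push the tubes with the shut fingers.

Run:
```python
from h import *
g=lambda p,q,f:None
y=np.radians(83);h=np.array([.5634,-.2912,.105])
rows(nose(.0,.015,18),nose(-.02,.03,15),nose(-.05,.04,0),nose(-.10,.04,0,RY-.05),nose(-.18,.04,0,RY-.12),tool(h+[0,.01,.035],y,0),tool(h+[0,0,.02],y,0),tool(h,y,0))
```

```text
11.925 [0.5173 0.0014 0.1328] [ 0.1  0.1 -3. ] 0.146 [ 0.17  0.34  1.86 -0.37  1.01 -1.27]
[0.1, -10.2, -8.4] [0.0, -0.01, -0.02]
[0.1, -37.9, -14.7] [-3.0, -0.01, -0.02]
[0.1, -87.1, -1.3] [-18.0, -0.0, -0.02]
[2.2, -135.0, 12.9] [-17.99, 0.45, 2.83]
[5.1, -211.5, 35.6] [-17.97, 1.08, 6.8]
[-22.8, -268.8, 96.5] [-17.93, 1.83, 11.59]
[-22.0, -273.6, 113.9] [-17.93, 1.83, 11.59]
[-22.0, -267.4, 132.9] [-17.93, 1.83, 11.59]
```

jog_arm --pt "0 -5 -5 0 0 0 1" --pt "0 -12 -9 0 0 0 1" --pt "0 -25 -12 -1 0 0 1" --pt "0 -38 -15 -3 0 0 1" --pt "0 -62 -9 -10 0 0 1" --pt "0 -87 -1 -18 0 0 1" --pt "1 -112 6 -18 0.2 1.5 1" --pt "2 -150 17 -18 0.5 3.5 1" --pt "0 -190 30 -18 1 6 1" --pt "-8 -225 45 -18 1.4 9 1" --pt "-15 -252 62 -18 1.6 10.5 1" --pt "-20 -268 80 -18 1.8 11.6 1" --pt "-22 -273 97 -18 1.8 11.6 1" --pt "-22 -273 113 -18 1.8 11.6 1" --pt "-22 -273 114 -18 1.8 11.6 1" --pt "-22 -273 114 -18 1.8 11.6 1"

```text
time_s: 13.92
ee_pos: [0.5634, -0.29, 0.1088]
eef_rot: [0.191, 3.135, 0.002]
wrist_force: [0.1, -0.6, -3.3]
grip_width: 0.149
grip_force: 78.9
```

Run:
```python
from h import *
y=np.radians(83);h=np.array([.5634,-.2912,.105])
rows(tool(h,y,0))
F,W=cap("side"); F2,W2=cap("top")
save("rack4.png",np.hstack([cv2.resize(F[160:240,200:300],None,fx=4,fy=4),cv2.resize(F2[140:220,180:280],None,fx=4,fy=4)]),1)
P=np.concatenate([W.reshape(-1,3),W2.reshape(-1,3)]);C=np.concatenate([F.reshape(-1,3),F2.reshape(-1,3)]).astype(int)
c,s=np.cos(RY),np.sin(RY); D=P-ENTRY; X=D[:,0]*c+D[:,1]*s; Y=-D[:,0]*s+D[:,1]*c
B=(abs(Y)<.063)&(X>0)&(X<.125)&(P[:,2]>.035)
R_,G,Bl=C.T
for n,m in (("red",(R_>G+50)&(R_>Bl+50)&(G<90)),("yellow",(R_>Bl+60)&(G>Bl+50)),("blue",(Bl>R_+50)&(abs(Y)<.061))):
    m=m&B
    for sg in (-1,1):
        k=m&(Y*sg>.03)
        if k.sum(): print(n,sg,k.sum(),"X",np.percentile(X[k],[10,50,90]).round(4),"ztop",np.percentile(P[k,2],90).round(4))
```

```text
13.925 [ 0.5634 -0.29    0.1088] [ 0.1 -0.6 -3.3] 0.149 [-0.49  0.5   1.59  0.    1.04 -1.94]
[-0.2, -1.3, 19.8] [0.09, 0.02, 0.04]
red -1 64 X [0.0222 0.0271 0.0375] ztop 0.0653
red 1 71 X [0.0221 0.0277 0.0366] ztop 0.0656
yellow -1 71 X [0.0429 0.0488 0.0569] ztop 0.0651
yellow 1 74 X [0.042  0.0488 0.057 ] ztop 0.0654
blue -1 30 X [0.0642 0.1219 0.1242] ztop 0.0671
blue 1 92 X [0.1196 0.1225 0.1245] ztop 0.0665
```

View pics/rack4.png

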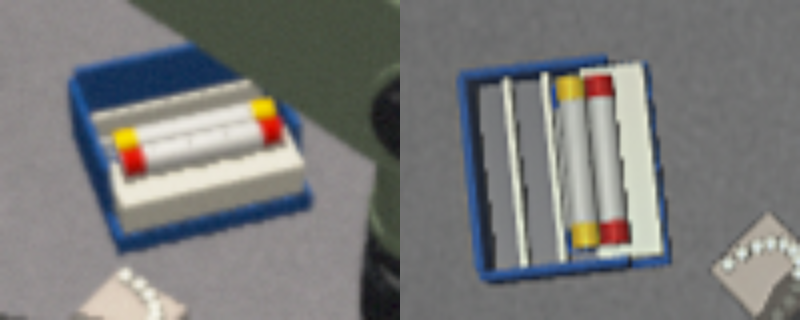

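Yellow (top px ~578,160) and red (607,160) lie side by side over groove 1 and the apron, with blue hidden underneath. Setting the scoop down and releasing.

jog_arm --pt "0 -1 6 0 0 0 1" --pt "0 -1 12 0 0 0 1" --pt "0 -1 16 0 0 0 1" --pt "0 -1 18.5 0 0 0 1" --pt "0 -1 20 0 0 0 1" --pt "0 -1 20 0 0 0 1"

```text
time_s: 14.78
ee_pos: [0.5632, -0.2917, 0.0887]
eef_rot: [0.192, 3.135, 0.002]
wrist_force: [0.1, -0.6, -3.3]
grip_width: 0.142
grip_force: 79.0
```

jog_arm --pt "0 0 0.7 0 0 0 1" --pt "0 0 1.4 0 0 0 1" --pt "0 0 1.4 0 0 0 1"

```text
time_s: 15.15
ee_pos: [0.5634, -0.2917, 0.0882]
eef_rot: [0.192, 3.134, 0.001]
wrist_force: [-1.4, 1.6, 2.8]
grip_width: 0.148
grip_force: 79.9
```

jog_arm --pt "0 0 0 0 0 0 -1" --pt "0 0 0 0 0 0 -1" --pt "0 0 0 0 0 0 -1" --pt "0 0 0 0 0 0 -1" --pt "0 0 0 0 0 0 -1" --pt "0 0 -30 0 0 0 -1" --pt "0 0 -70 0 0 0 1" --pt "0 0 -110 0 0 0 1" --pt "0 0 -110 0 0 0 1"

```text
time_s: 16.27
ee_pos: [0.5649, -0.2927, 0.2013]
eef_rot: [0.192, 3.128, -0.003]
wrist_force: [-0.8, -0.0, -0.2]
grip_width: 0.378
grip_force: 0.0
```

```bash
cat >> h.py <<'E'
def push(xr,z,tilt,yaw=RY-np.pi/2):
    "TCP at rack x=xr, height z, tip leaning tilt deg ahead; closing line along the grooves"
    S=R.from_euler("z",RY)*R.from_euler("y",-tilt,degrees=True); M=S.as_matrix()
    # tool y along rack y or -y, z down
    A=R.from_matrix(np.c_[M[:,0],-M[:,1],-M[:,2]]); B=R.from_matrix(np.c_[-M[:,0],M[:,1],-M[:,2]]); C=R.from_matrix(np.c_[M[:,1],M[:,0],-M[:,2]])
    p=ENTRY+np.array([np.cos(RY)*xr,np.sin(RY)*xr,0]); p[2]=z
    return p,A,B,C
E
python3 - <<'E'
from h import *
for x,z in ((-.01,.10),(-.01,.0485)):
    p,A,B,C=push(x,z,8); rows(*[(p,q) for q in (A,B,C)])
F,W=cap("side");x,y,z=W.reshape(-1,3).T
a=(x>.47)&(x<.67)&(y>-.39)&(y<-.2)
for lo,hi in ((.09,.125),(.02,.06)):
    print(cv2.minAreaRect(W.reshape(-1,3)[a&(z>lo)&(z<hi)][:,:2].astype(np.float32)*1000))
E
```

```text
16.275 [ 0.5649 -0.2927  0.2013] [-0.8 -0.  -0.2] 0.378 [-0.5   0.43  1.47  0.    1.23 -1.95]
[84.0, 285.8, 100.1] [-5.24, 7.16, 78.18]
[84.0, 285.8, 100.1] [-7.57, -5.54, -101.48]
[84.0, 285.8, 100.1] [-8.12, 1.26, -11.66]
16.275 [ 0.5649 -0.2927  0.2013] [-0.8 -0.  -0.2] 0.378 [-0.5   0.43  1.47  0.    1.23 -1.95]
[84.4, 285.9, 151.6] [-5.24, 7.16, 78.18]
[84.4, 285.9, 151.6] [-7.57, -5.54, -101.48]
[84.4, 285.9, 151.6] [-8.12, 1.26, -11.66]
((563.3072509765625, -291.7019348144531), (21.273605346679688, 128.2530517578125), 83.5015640258789)
((563.2928466796875, -294.6568908691406), (78.6400146484375, 129.25083923339844), 81.98560333251953)
```

jog_arm --pt "10 30 0 0 0 10 1" --pt "20 65 5 0 0 20 1" --pt "32 105 15 0 0 30 1" --pt "44 150 30 -1 1 40 1" --pt "56 195 50 -2 3 50 1" --pt "68 235 70 -3 5 60 1" --pt "78 265 85 -4 6 70 1" --pt "82 281 100 -5.2 7.2 78.2 1" --pt "82 281 100 -5.2 7.2 78.2 1" --pt "82 281 120 -5.2 7.2 78.2 1" --pt "82 281 135 -5.2 7.2 78.2 1" --pt "82 281 145 -5.2 7.2 78.2 1" --pt "82 281 145 -5.2 7.2 78.2 1" --pt "82 281 145 -5.2 7.2 78.2 1" --force 30

```text
time_s: 18.08
ee_pos: [0.5166, -0.0029, 0.053]
eef_rot: [-2.052, -2.226, -0.14]
wrist_force: [0.2, 0.9, 0.3]
grip_width: 0.0
grip_force: 0.0
```

Run:
```python
from h import *
for x in (-.01,.01,.03,.05,.07,.09): p,A,B,C=push(x,.0485-.026*x,8); rows((p,A))
F,W=cap("side")
save("push5.png",cv2.resize(F[140:250,190:320],None,fx=5,fy=5),1)
```

```text
18.075 [ 0.5166 -0.0029  0.053 ] [0.2 0.9 0.3] 0.0 [-0.11  0.43  1.92  0.19  0.84 -0.33]
[3.1, 1.0, 4.7] [-0.38, -0.24, -0.07]
18.075 [ 0.5166 -0.0029  0.053 ] [0.2 0.9 0.3] 0.0 [-0.11  0.43  1.92  0.19  0.84 -0.33]
[22.8, 1.0, 8.1] [-0.38, -0.24, -0.07]
18.075 [ 0.5166 -0.0029  0.053 ] [0.2 0.9 0.3] 0.0 [-0.11  0.43  1.92  0.19  0.84 -0.33]
[42.5, 1.0, 11.5] [-0.38, -0.24, -0.07]
18.075 [ 0.5166 -0.0029  0.053 ] [0.2 0.9 0.3] 0.0 [-0.11  0.43  1.92  0.19  0.84 -0.33]
[62.3, 1.0, 14.9] [-0.38, -0.24, -0.07]
18.075 [ 0.5166 -0.0029  0.053 ] [0.2 0.9 0.3] 0.0 [-0.11  0.43  1.92  0.19  0.84 -0.33]
[82.0, 1.0, 18.2] [-0.38, -0.24, -0.07]
18.075 [ 0.5166 -0.0029  0.053 ] [0.2 0.9 0.3] 0.0 [-0.11  0.43  1.92  0.19  0.84 -0.33]
[101.7, 1.0, 21.6] [-0.38, -0.24, -0.07]
```

View pics/push5.png

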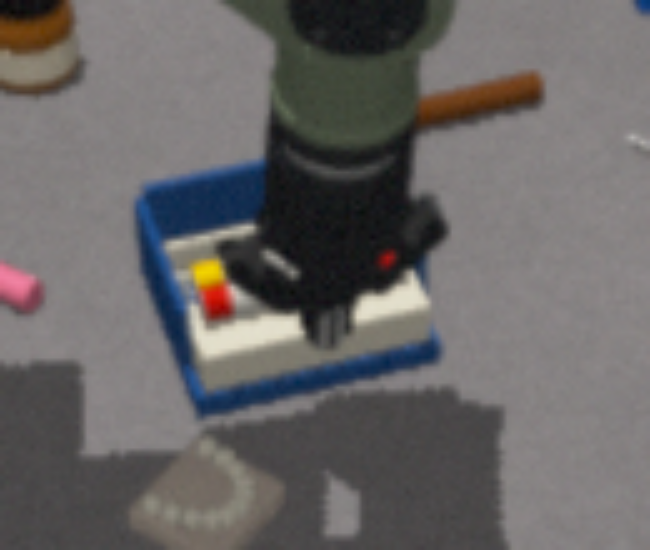

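Shut fingers (crop px 325,330) stand behind red (215,300) at the middle. I'll push slowly.

jog_arm --pt "4 1 4.5 0 0 0 1" --pt "8 1 5.5 0 0 0 1" --pt "12 1 6.2 0 0 0 1" --pt "16 1 7 0 0 0 1" --pt "20 1 7.6 0 0 0 1" --pt "24 1 8.3 0 0 0 1" --pt "28 1 9 0 0 0 1" --pt "32 1 9.7 0 0 0 1" --pt "36 1 10.4 0 0 0 1" --pt "39 1 10.9 0 0 0 1" --pt "42 1 11.4 0 0 0 1" --pt "42 1 11.4 0 0 0 1"

```text
time_s: 19.62
ee_pos: [0.5138, 0.0397, 0.0477]
eef_rot: [-2.052, -2.228, -0.138]
wrist_force: [-0.7, -4.1, 3.1]
grip_width: 0.0
grip_force: 2.1
```

```bash
cat > ends.py <<'E'
from h import *
o=arm.observe(); d=o["ee_pos"]-ENTRY; print(o["time_s"],"TCP rack x",round(d[0]*np.cos(RY)+d[1]*np.sin(RY),4),"z",o["ee_pos"][2].round(4))
F,W=cap("side"); F2,W2=cap("top")
P=np.concatenate([W.reshape(-1,3),W2.reshape(-1,3)]);C=np.concatenate([F.reshape(-1,3),F2.reshape(-1,3)]).astype(int)
c,s=np.cos(RY),np.sin(RY); D=P-ENTRY; X=D[:,0]*c+D[:,1]*s; Y=-D[:,0]*s+D[:,1]*c
B=(abs(Y)<.063)&(X>0)&(X<.125)&(P[:,2]>.03)
r,g,b=C.T
for n,m in (("red",(r>g+50)&(r>b+50)&(g<90)),("yellow",(r>b+60)&(g>b+50)),("blue",(b>r+50)&(X<.116))):
    for sg in (-1,1):
        k=m&B&(Y*sg>.03)
        if k.sum()>3: print(n,sg,k.sum(),"X",np.percentile(X[k],[10,50,90]).round(4),"ztop",np.percentile(P[k,2],90).round(4))
E
python3 ends.py
```

```text
19.625 TCP rack x 0.0289 z 0.0477
red -1 32 X [0.013  0.0418 0.0473] ztop 0.0934
red 1 31 X [0.0393 0.0425 0.0486] ztop 0.0625
yellow -1 39 X [0.0759 0.0832 0.0903] ztop 0.0468
yellow 1 27 X [0.0522 0.0802 0.0882] ztop 0.0622
```

jog_arm --pt "4 0 0.5 0 0 0 1" --pt "8 0 1.2 0 0 0 1" --pt "12 0 1.9 0 0 0 1" --pt "16 0 2.6 0 0 0 1" --pt "20 0 3.3 0 0 0 1" --pt "24 0 4 0 0 0 1" --pt "28 0 4.7 0 0 0 1" --pt "32 0 5.4 0 0 0 1" --pt "36 0 6.1 0 0 0 1" --pt "40 0 6.8 0 0 0 1" --pt "44 0 7.5 0 0 0 1" --pt "48 0 8.2 0 0 0 1" --pt "51 0 8.7 0 0 0 1" --pt "51 0 8.7 0 0 0 1"

```text
time_s: 21.48
ee_pos: [0.5089, 0.0928, 0.0454]
eef_rot: [-2.05, -2.226, -0.138]
wrist_force: [-0.2, 0.2, -0.8]
grip_width: 0.0
grip_force: 0.0
```

```bash
python3 ends.py
```

```text
21.475 TCP rack x 0.0822 z 0.0454
red -1 22 X [0.1063 0.1101 0.1166] ztop 0.0448
red 1 14 X [0.1044 0.1082 0.1143] ztop 0.0444
yellow -1 24 X [0.0765 0.0815 0.0858] ztop 0.0455
yellow 1 29 X [0.0756 0.0819 0.0883] ztop 0.046
blue -1 14 X [0.05   0.0531 0.0572] ztop 0.0444
blue 1 15 X [0.0495 0.0523 0.0587] ztop 0.0437
```

All three are down. Retracting straight up, then a final check.

jog_arm --pt "-3 0 -15 0 0 0 1" --pt "-3 0 -50 0 0 0 1" --pt "-3 0 -100 0 0 0 1" --pt "-80 0 -150 0 0 0 1" --pt "-100 0 -180 0 0 0 1" --pt "-100 0 -180 0 0 0 1" --pt "-100 0 -180 0 0 0 1" --pt "-100 0 -180 0 0 0 1"

```text
time_s: 22.58
ee_pos: [0.5198, -0.0313, 0.2089]
eef_rot: [-2.049, -2.225, -0.138]
wrist_force: [-0.9, -0.3, -0.4]
grip_width: 0.003
grip_force: 0.0
```

```bash
python3 ends.py
python3 - <<'E'
from h import *
F,W=cap("side"); save("final.png",F[140:370,170:400],2.6)
E
```

```text
22.575 TCP rack x -0.0423 z 0.2089
red -1 53 X [0.1048 0.1102 0.1181] ztop 0.0445
red 1 48 X [0.1034 0.1106 0.118 ] ztop 0.0449
yellow -1 60 X [0.0766 0.0823 0.0902] ztop 0.0462
yellow 1 67 X [0.076  0.0828 0.0911] ztop 0.0458
blue -1 59 X [0.0488 0.0555 0.0625] ztop 0.0461
blue 1 57 X [0.0492 0.0545 0.0618] ztop 0.0465
```

View pics/final.png

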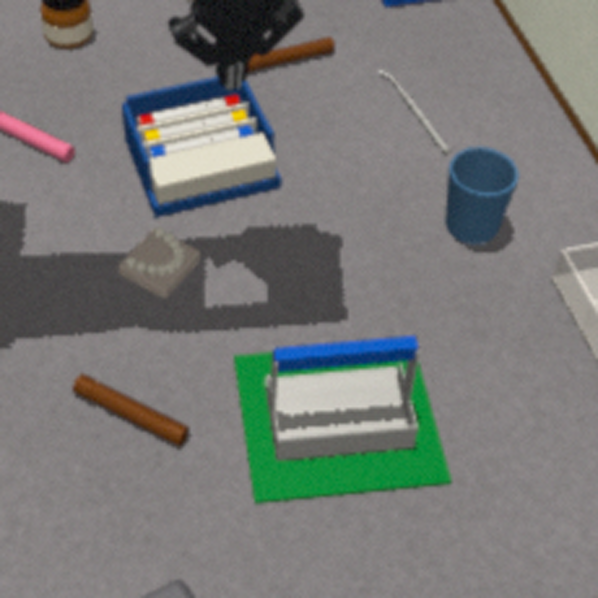

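The picture shows red, yellow and blue each in its own groove (px 190,110 / 195,125 / 200,140). The empty scoop stands in the middle of the mat (345,410), and the arm is clear.

```bash
python3 -c "
from plant import job
print(job.close_job())"
```

```text
the job is handed in; nothing more can be done
None
```

The job is handed in: blue, yellow and red lie in grooves 1, 2 and 3, the empty scoop stands in the middle of its mat, and the bystanders I could see in the last picture had not moved (the hand-in reported no verdict).

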